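Stand the reagent dispenser with its spout over the dish

TASK

Pick out the amber bottle that carries the dispenser head with the long side spout, and stand it upright inside the round rim of the grey filling stand, with the spout pointing straight along the rim's little pointer at the middle of the glass dish. Set it down gently, do not drop it, and leave it standing there.

Things in the scene. Friction and masses are not known exactly. Their poses are not given: they have to be found in the camera images.
- dispenser_mid (a point): Centre of the loose bottle, on its axis, 90 mm above its foot; z up. Heights from the foot: amber body 60 mm wide to 82, white collar 42 mm wide 102-126, grey round barrel 36 mm wide 126-180 (grip this from above, any yaw). White spout, 10 mm thick, leaves the collar level at height 116 along this frame's +x; its downturned tip is 86 mm from the axis, lowest at 95. 0.4 kg. Neighbours: 122 mm tall.
- stand_seat (a point): Centre of the round seat's floor, 8 mm above the bench, on the fixed grey stand (plate 180 x 104 x 8 mm). The bottle's foot goes on this floor, inside a rim 80 mm in inner diameter, 4 mm thick, 10 mm high above the floor. +x points from here along the small raised pointer outside the rim to the dish's middle; z up.
- dish_middle (a point): Centre of the inner floor (11 mm above the bench) of the round glass dish, 64 mm across, fixed on the same stand 86 mm from the seat's centre along the seat's +x. Its rim, 30 mm above the bench, stays below the spout.
There are look-alikes about, which are no part of the job. Leave any green look-alike of the part that bears dispenser_mid alone.

How it is judged:
At the end, for the whole second after the job is handed in: The dispenser bottle stands at rest and upright (within about 4.5 degrees) on the seat's floor inside the rim (axis within 15 mm of the seat's centre), its spout pointing towards the dish within 15 degrees of the stand's pointer direction (horizontal distance between dispenser_mid and stand_seat below 0.015 m and z of dispenser_mid in the frame of stand_seat between 0.085 and 0.094 m and angle between dispenser_mid's own z axis and vertical below 0.08 rad and angle between the x axis of dispenser_mid and the x axis of stand_seat, either way round below 0.26 rad and x of dish_middle in the frame of dispenser_mid above 0.05 m and linear speed of dispenser below 0.02 m/s); the robot touches nothing.
It fails at once if the dispenser bottle is dropped or slammed on the stand (more than 80 N) (contact force between dispenser and stand above 80 N).
It also fails if it takes over 35 s, if anything falls off the work surface, if the arm or the gripper's body presses on something with over 40 N, if the wrist force passes 120 N, or if a joint passes its speed limit or range.

ROBOT

A 6-joint arm with a two-finger parallel gripper is mounted at the origin on the work surface. World frame = base frame: x ahead of the robot, y to its left, z up, the work surface at z = 0. Lengths are in m, angles in rad, forces in N, time in s.
With the tool pointing down it reaches from about 0.325 to 0.775 m from the base axis. Payload 9.3 kg.
Tool frame: the origin (TCP) lies at the very end of the fingers, on their centre line; the grasp point (between the pads) lies 19 mm behind it; z points along the fingers, y is the line along which they close (so a half turn about z gives the same grasp; the last joint's range is limited). The gripper opens to 85 mm and grips with 20 to 120 N. Pads are 22 mm wide; open, the fingers measure 114 mm over their backs; the gripper's body (76 mm by 85 mm) begins 54 mm behind the grasp point. The pads swing forward as they close: fully open they stand 13 mm farther back than shut.
Start: joints at [1.09, 0.259, 0.021, 1.334, 0, 1.418], TCP at [0.177, 0.521, 0.231] pointing down, gripper open.
Joint ranges: [-3.04, 3.04], [-0.91, 1.82], [-1.04, 1.36], [-1.92, 1.95], [-1.52, 1.45], [-3.14, 3.14]. Speed limits (rad/s): [2.22, 2.22, 2.79, 3.14, 3.14, 3.14].

INTERFACE

Orientations are given as [roll, pitch, yaw] about the fixed x, y, z axes, in that order (R = Rz(yaw) Ry(pitch) Rx(roll)).
In Python, from workcell import ctrl, eyes, workorder gives the robot as it stands.
- The arm moves only by the tool servo_tool, never from a script. Its argument "moves" is one flat list of numbers, 7 for each row, row after row: the turn, a rotation vector about the world's x, y, z scaled (see below), then the shift along the world's x, y, z scaled (see below), then the opening, from 0 (shut) to 1 (fully open). A call has 1 to 5 rows; each row is the pose to reach, as a shift and turn from the pose commanded when the call began, turning the shorter way round; what a row does not reach only later rows make up. The controller multiplies each number of a shift by 400 mm and each number of a turn by pi rad. A row lasts 1/8 s, in which the tool goes at most 62.5 mm and 10.7 degrees, less where a joint would pass 70% of its speed; a pose out of reach is approached as far as the arm can. A call with a number of a shift or a turn outside -1 to 1 is refused whole. A call with a gripper value outside its range is refused whole. The fingers move at their own pace and stop on an object; "grip_force" is the grip in N (left out, the last holds). Time passes only in rows, so rows that repeat a pose let the fingers close. It gives the time, the measured TCP pose, the force, the opening and the grip force at its end, in the units of the state.
- ctrl.sense(): the state, without advancing time (a new reading comes with each control period).
- eyes.capture(name): name is "scene" or "side" or "wrist"; returns the picture (384x512x3 uint8, red, green, blue); there is no depth.
- eyes.camera_params(name): a dict with "fovy" (degrees; the focal length in pixels is half the picture's height over the tangent of half this angle, whatever the lens; pixels are square), "cx", "cy" (the principal point, pixels), "dist_coeffs" ([k1, k2, p1, p2, k3] as OpenCV has them; the pictures are not rectified), "world_from_camera" (4x4, takes a point from camera to world coordinates). Camera axes: x right, y down, z forward; pixel columns grow to the right and rows downward; lengths in m; the calibration is good to about 2 mm. A picture is of the moment at which its call begins: read the wrist's pose just before it. camera_params takes no time and is no camera call; for the wrist camera it gives the pose at the moment of the call.
- workorder.finish_job(): hands the job in; it is judged then, once.
The state is a dict: "time_s": time; "joint_positions": joint angles; "joint_velocities": joint speeds; "joint_efforts": joint torques, N m; "ee_pos": TCP position; "tool_rot": TCP orientation; "wrist_force": force on the tool from outside, world axes, zero at the start; "moment": the same for the moment, N m; "grip_width": finger opening in m; "gripper_force": force on a finger pad.
Only numpy, scipy, OpenCV 4.12 (cv2) and the standard library are available. Lean on these libraries where they do the work, as an engineer would, in place of code of your own. Each camera call takes 0.05 s, during which the arm holds its last target. There are 200 camera calls.

## Working session

There is one attempt and no reset: what is moved stays moved. The work goes in short steps, Python scripts to look and compute and a tool call to move; the robot and the scene stay as the last step left them, time stands still between calls to the robot, and variables do not carry over. Pictures are saved under pics/ and viewed, at most 10 in all, crops included, and the job is handed in when it is done.

Besides the shell and the picture viewer there is one more tool, called after "Call:" as a command line: name --argument value ..., lists and objects as JSON in quotes. servo_tool: Moves the arm, as the interface text tells. Shifts and turns lie within -1 to 1; 1 stands for 400 mm of shift or pi rad of turn. Its arguments: {"type":"object","properties":{"moves":{"type":"array","items":{"type":"number","minimum":-1,"maximum":1}},"grip_force":{"type":"number"}},"required":["moves"]}

```bash
mkdir -p pics; cat > h.py <<'E'
import numpy as np, cv2
from workcell import ctrl, eyes, workorder
def cam(n):
    p=eyes.camera_params(n); f=192/np.tan(np.radians(p["fovy"])/2)
    return np.array([[f,0,p["cx"]],[0,f,p["cy"]],[0,0,1]]),np.array(p["dist_coeffs"],float),np.array(p["world_from_camera"])
def ray(c,uv):
    K,d,T=c; q=cv2.undistortPoints(np.array(uv,float).reshape(-1,1,2),K,d).reshape(-1,2)
    return T[:3,3],np.c_[q,np.ones(len(q))]@T[:3,:3].T
def plane(c,uv,z):
    o,r=ray(c,uv); return o+r*((z-o[2])/r[:,2])[:,None]
def tri(c1,u1,c2,u2):
    A=[];b=[]
    for c,u in((c1,u1),(c2,u2)):
        o,r=ray(c,u); r=r[0]/np.linalg.norm(r[0]); P=np.eye(3)-np.outer(r,r); A.append(P); b.append(P@o)
    return np.linalg.lstsq(np.vstack(A),np.hstack(b),rcond=None)[0]
def proj(c,X):
    K,d,T=c; M=np.linalg.inv(T); return cv2.projectPoints(np.array(X,float).reshape(-1,1,3),cv2.Rodrigues(M[:3,:3])[0],M[:3,3],K,d)[0].reshape(-1,2)
E
python3 - <<'E'
from h import *
np.set_printoptions(precision=3,suppress=True)
for n in("scene","side"):
    im=eyes.capture(n); cv2.imwrite(f"pics/{n}0.png",im[:,:,::-1]); c=cam(n); print(n,c[2][:3])
a=[cv2.imread(f"pics/{n}0.png") for n in("scene","side")]
cv2.imwrite("pics/b.png",cv2.resize(np.vstack(a),(512,768))[:,:])
print(ctrl.sense())
E
```

```text
scene [[ 0.457  0.492 -0.741  1.21 ]
 [ 0.889 -0.266  0.372 -0.404]
 [-0.014 -0.829 -0.559  0.721]]
side [[ 0.997 -0.061  0.055  0.336]
 [-0.079 -0.518  0.852 -0.798]
 [-0.024 -0.853 -0.521  0.58 ]]
{'time_s': 0.1, 'joint_positions': array([ 1.09 ,  0.259,  0.021,  1.334, -0.   ,  1.418]), 'joint_velocities': array([ 0.001, -0.003,  0.002, -0.   , -0.002,  0.   ]), 'joint_efforts': array([  0.004, -55.669,  34.507,   0.012,  -0.   ,  -0.   ]), 'ee_pos': array([0.177, 0.52 , 0.231]), 'tool_rot': array([-3.14 , -0.   ,  2.814]), 'wrist_force': array([-0.431, -0.24 , -0.295]), 'moment': array([0.037, 0.027, 0.052]), 'gripper_force': 0.0, 'grip_width': 0.08491425879934786}
```

View pics/scene0.png

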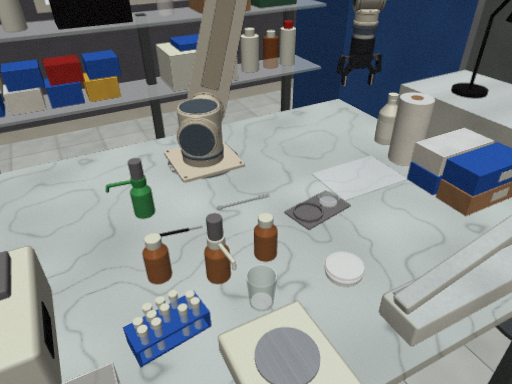

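View pics/side0.png

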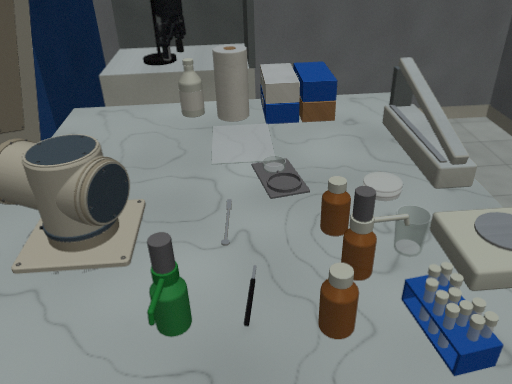

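In the scene view, the amber bottles are at (157,258), (217,250) and (265,238), and there is a green dispenser at (142,190). Only the amber one at (217,250) fits: it has a tall dark barrel (215,225) and a white spout running to about (233,265). In the side view it is at (358,245), with its spout out to (408,217). The stand's seat is at scene (308,212) with the dish at (328,200); in the side view they are at (284,183) and (273,166).

```bash
python3 - <<'E'
from h import *
np.set_printoptions(precision=3,suppress=True)
a=cv2.imread("pics/scene0.png");b=cv2.imread("pics/side0.png")
up=lambda i:cv2.resize(i,(400,300),interpolation=cv2.INTER_CUBIC)
w=lambda i,x,y:up(i[y:y+75,x:x+100])
cv2.imwrite("pics/crop.png",np.vstack([np.hstack([w(a,170,210),w(b,325,180)]),np.hstack([w(a,270,175),w(b,235,140)])]))
cs,cd=cam("scene"),cam("side")
print("barrel",tri(cs,[215,220],cd,[365,192]),"tip",tri(cs,[234,264],cd,[407,217]))
print("seat",tri(cs,[308,212],cd,[284,183]),plane(cs,[308,212],.018),plane(cd,[284,183],.018))
print("dish",plane(cs,[328,200],.03),plane(cd,[273,166],.03))
E
```

```text
barrel [ 0.556 -0.171  0.174] tip [ 0.641 -0.167  0.112]
seat [0.456 0.153 0.009] [[0.463 0.149 0.018]] [[0.454 0.134 0.018]]
dish [[0.454 0.224 0.03 ]] [[0.434 0.203 0.03 ]]
```

View pics/crop.png

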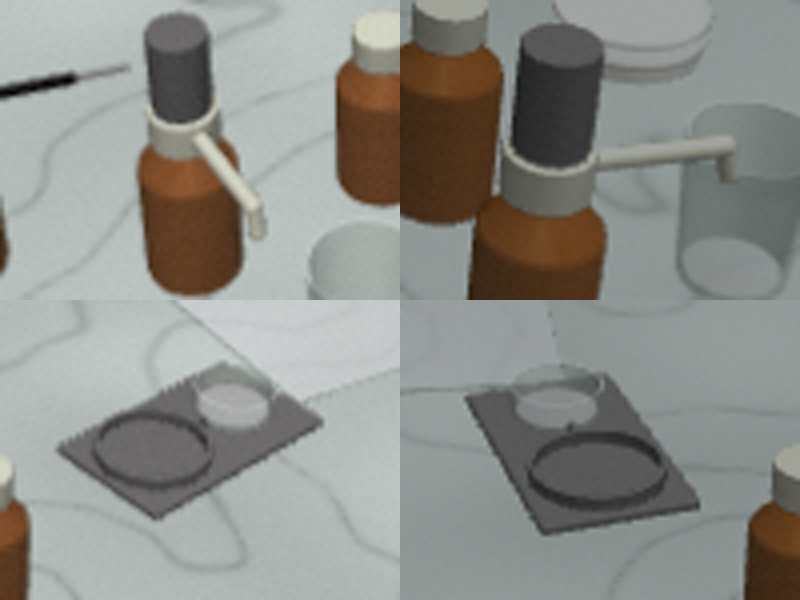

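The crop confirms it: the amber bottle with the dark barrel and white side spout is the target. The stand plate's corners and the dish are visible too. Next I refine with these pixels.

```bash
python3 - <<'E'
from h import *
np.set_printoptions(precision=3,suppress=True)
cs,cd=cam("scene"),cam("side")
A=lambda x,y:[270+x/4,175+(y-300)/4]
B=lambda x,y:[235+(x-400)/4,140+(y-300)/4]
ps=plane(cs,[A(62,449),A(220,365),A(322,422),A(157,517)],.008)
pd=plane(cd,[B(467,400),B(605,375),B(698,507),B(543,533)],.008)
print(ps,pd,ps.mean(0),pd.mean(0))
for n,c,s,d,dr in(("scene",cs,A(153,449),A(233,406),A(234,385)),("side",cd,B(597,467),B(556,408),B(557,384))):
    S=plane(c,[s],.018)[0];D=plane(c,[d],.011)[0];print(n,S,D,plane(c,[dr],.03)[0],np.linalg.norm((D-S)[:2]),np.arctan2(*(D-S)[1::-1]))
for n,c,s,t in(("scene",cs,[214.5,218],[234.5,268]),("side",cd,[365.25,191.5],[407,224.5])):
    S=plane(c,[s],.18)[0];D=plane(c,[t],.095)[0];print(n,S,D,np.linalg.norm((D-S)[:2]),np.arctan2(*(D-S)[1::-1]))
E
```

```text
[[0.422 0.097 0.008]
 [0.387 0.264 0.008]
 [0.485 0.287 0.008]
 [0.52  0.115 0.008]] [[0.381 0.256 0.008]
 [0.479 0.28  0.008]
 [0.513 0.103 0.008]
 [0.416 0.084 0.008]] [0.453 0.191 0.008] [0.447 0.181 0.008]
scene [0.464 0.149 0.018] [0.44  0.237 0.011] [0.439 0.237 0.03 ] 0.09210002957482714 1.8312788983501058
side [0.456 0.14  0.018] [0.439 0.232 0.011] [0.44 0.23 0.03] 0.09281807708662693 1.7446243099838934
scene [ 0.556 -0.172  0.18 ] [ 0.637 -0.165  0.095] 0.0810729047503287 0.09085567077589546
side [ 0.553 -0.179  0.18 ] [ 0.643 -0.167  0.095] 0.09066559029750106 0.1291885668181614
```

Call:
servo_tool --moves '[0, 0, 0, 0.36, -0.66, 0, 1, 0, 0, 0, 0.36, -0.66, 0, 1, 0, 0, 0, 0.36, -0.66, 0, 1, 0, 0, 0, 0.36, -0.66, 0, 1, 0, 0, 0, 0.36, -0.66, 0, 1]'

```text
time_s: 0.72
ee_pos: [0.3215, 0.2547, 0.2312]
tool_rot: [-3.141, 0.0, 2.813]
wrist_force: [1.1, 1.1, -0.4]
grip_width: 0.0854
gripper_force: 0.0
```

Call:
servo_tool --moves '[0, 0, 0, 0.36, -0.66, 0, 1, 0, 0, 0, 0.36, -0.66, 0, 1, 0, 0, 0, 0.36, -0.66, 0, 1, 0, 0, 0, 0.36, -0.66, 0, 1, 0, 0, 0, 0.36, -0.66, 0, 1]'

```text
time_s: 1.35
ee_pos: [0.4657, -0.0096, 0.231]
tool_rot: [-3.142, -0.0, 2.813]
wrist_force: [0.8, -0.1, 0.8]
grip_width: 0.0851
gripper_force: 0.0
```

Call:
servo_tool --moves '[0, 0, 0, 0.22, -0.41, 0, 1, 0, 0, 0, 0.22, -0.41, 0, 1, 0, 0, 0, 0.22, -0.41, 0, 1, 0, 0, 0, 0.22, -0.41, 0, 1, 0, 0, 0, 0.22, -0.41, 0, 1]'

```text
time_s: 1.98
ee_pos: [0.5527, -0.1712, 0.2306]
tool_rot: [3.141, -0.002, 2.813]
wrist_force: [-0.2, -0.2, 0.2]
grip_width: 0.0855
gripper_force: 0.0
```

```bash
python3 - <<'E'
from h import *
np.set_printoptions(precision=3,suppress=True)
print(ctrl.sense()["ee_pos"]);c=cam("wrist");print(c[2][:3])
cv2.imwrite("pics/w1.png",eyes.capture("wrist")[:,:,::-1])
print(proj(c,[[.555,-.175,.18],[.64,-.166,.095]]))
E
```

```text
[ 0.553 -0.171  0.231]
[[ 0.322  0.898  0.3    0.476]
 [ 0.947 -0.305 -0.102 -0.144]
 [-0.     0.317 -0.949  0.373]]
[[249.09  219.383]
 [281.85  251.549]]
```

View pics/w1.png

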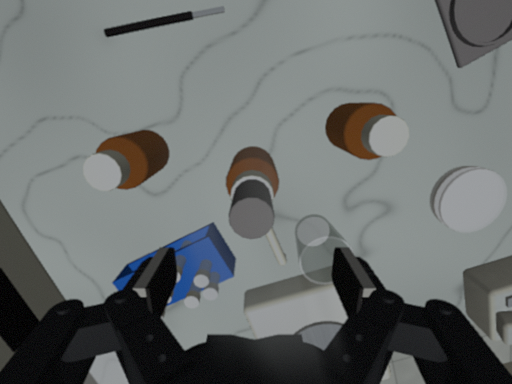

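The wrist view shows the barrel top at about (252,215), the spout running to its tip at (281,260), and clear room for both fingers.

```bash
python3 - <<'E'
from h import *
np.set_printoptions(precision=3,suppress=True)
c=cam("wrist")
S=plane(c,[[252,215]],.18)[0]
for z,u in((.095,[281,262]),(.116,[281,257])):
  D=plane(c,[u],z)[0];print(S,D,np.linalg.norm((D-S)[:2]),np.arctan2(*(D-S)[1::-1]))
E
```

```text
[ 0.552 -0.171  0.18 ] [ 0.653 -0.17   0.095] 0.10094333850786978 0.00801941261866267
[ 0.552 -0.171  0.18 ] [ 0.634 -0.167  0.116] 0.08175539057151389 0.05668149951429544
```

Call:
servo_tool --moves '[0, 0, 0, 0, 0, -0.1, 1, 0, 0, 0, 0, 0, -0.2, 1, 0, 0, 0, 0, 0, -0.235, 1, 0, 0, 0, 0, 0, -0.235, 1, 0, 0, 0, 0, 0, -0.235, 0]' --grip_force 50

```text
time_s: 2.65
ee_pos: [0.5538, -0.1713, 0.139]
tool_rot: [-3.141, 0.002, 2.814]
wrist_force: [-0.3, 0.0, -0.3]
grip_width: 0.0696
gripper_force: 0.0
```

Call:
servo_tool --moves '[0, 0, 0, 0, 0, 0, 0, 0, 0, 0, 0, 0, 0, 0, 0, 0, 0, 0, 0, 0, 0, 0, 0, 0, 0, 0, 0, 0, 0, 0, 0, 0, 0, 0, 0]' --grip_force 50

```text
time_s: 3.28
ee_pos: [0.5534, -0.1719, 0.1383]
tool_rot: [-3.141, 0.002, 2.813]
wrist_force: [-1.2, -1.0, 5.2]
grip_width: 0.0349
gripper_force: 49.8
```

Gripped. Lifting 140 mm.

Call:
servo_tool --moves '[0, 0, 0, 0, 0, 0.05, 0, 0, 0, 0, 0, 0, 0.14, 0, 0, 0, 0, 0, 0, 0.24, 0, 0, 0, 0, 0, 0, 0.35, 0, 0, 0, 0, 0, 0, 0.35, 0]' --grip_force 50

```text
time_s: 3.9
ee_pos: [0.554, -0.1717, 0.2803]
tool_rot: [-3.141, 0.005, 2.814]
wrist_force: [0.6, -0.2, -4.0]
grip_width: 0.035
gripper_force: 50.8
```

Call:
servo_tool --moves '[0, 0, 0.053, -0.024, 0.08, 0, 0, 0, 0, 0.107, -0.048, 0.16, 0, 0, 0, 0, 0.16, -0.072, 0.24, 0, 0, 0, 0, 0.214, -0.096, 0.32, 0, 0, 0, 0, 0.267, -0.12, 0.395, 0, 0]'

```text
time_s: 4.53
ee_pos: [0.5041, -0.0122, 0.2758]
tool_rot: [3.14, -0.002, -2.625]
wrist_force: [0.5, -0.5, -3.7]
grip_width: 0.0352
gripper_force: 50.8
```

Call:
servo_tool --moves '[0, 0, 0.053, -0.024, 0.08, 0, 0, 0, 0, 0.107, -0.048, 0.16, 0, 0, 0, 0, 0.16, -0.072, 0.24, 0, 0, 0, 0, 0.214, -0.096, 0.32, 0, 0, 0, 0, 0.268, -0.118, 0.395, 0, 0]'

```text
time_s: 5.15
ee_pos: [0.4569, 0.1457, 0.2758]
tool_rot: [3.139, -0.001, -1.783]
wrist_force: [0.5, 0.4, -2.9]
grip_width: 0.0353
gripper_force: 50.7
```

Call:
servo_tool --moves '[0, 0, 0, 0, 0, -0.08, 0, 0, 0, 0, 0, 0, -0.16, 0, 0, 0, 0, 0, 0, -0.22, 0, 0, 0, 0, 0, 0, -0.22, 0, 0, 0, 0, 0, 0, -0.22, 0]'

```text
time_s: 5.78
ee_pos: [0.458, 0.1447, 0.1896]
tool_rot: [3.142, 0.0, -1.789]
wrist_force: [-0.4, 0.9, -3.0]
grip_width: 0.0351
gripper_force: 50.9
```

```bash
python3 - <<'E'
from h import *
np.set_printoptions(precision=3,suppress=True)
print(ctrl.sense()["ee_pos"],ctrl.sense()["tool_rot"])
a,b=[eyes.capture(n)[:,:,::-1] for n in("scene","side")]
cv2.imwrite("pics/c2.png",np.hstack([cv2.resize(i[y:y+150,x:x+100],(400,600),interpolation=cv2.INTER_CUBIC) for i,x,y in((a,265,85),(b,230,55))]))
cv2.imwrite("pics/scene2.png",a);cv2.imwrite("pics/side2.png",b)
E
```

```text
[0.458 0.145 0.19 ] [ 3.142  0.    -1.789]
```

View pics/c2.png

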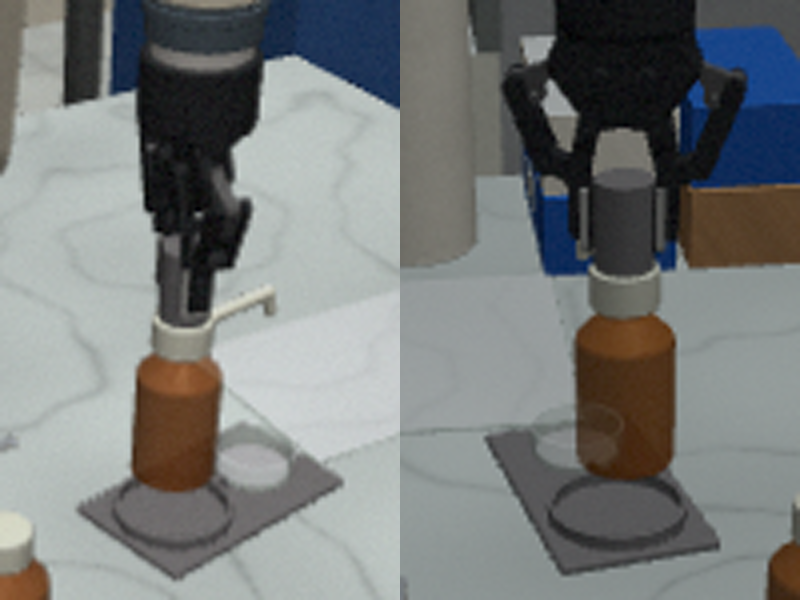

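The bottle hangs upright about 50 mm over the rim. The spout tip is at scene pixel (332,164), out towards the dish; in the side view it is hidden behind the bottle.

```bash
python3 - <<'E'
from h import *
np.set_printoptions(precision=3,suppress=True)
c=cam("scene");d=cam("side")
T=plane(c,[[265+270/4,85+315/4]],.147)[0];E=plane(c,[[265+268/4,85+293/4]],.168)[0]
# collar centre line at mid-height in both views (height 114+52)
C1=[265+182/4,85+338/4];C2=[230+224/4,55+293/4]
C=tri(c,C1,d,C2);print("collar",C,plane(c,[C1],.166),plane(d,[C2],.166))
for P in(T,E):
  for o in(C,[.458,.145]): print(P,np.linalg.norm(P[:2]-o[:2]),np.arctan2(P[1]-o[1],P[0]-o[0]))
# body foot centre (width mid) vs seat rim centre
for n,k,f,s in(("scene",c,[265+173/4,85+476/4],[265+172/4,85+509/4]),("side",d,[230+222/4,55+462/4],[230+218/4,55+508/4])):
  print(n,"foot",plane(k,[f],.052)[0],"rim",plane(k,[s],.018)[0])
E
```

```text
collar [0.46  0.148 0.16 ] [[0.466 0.143 0.166]] [[0.458 0.131 0.166]]
[0.444 0.234 0.147] 0.08777498446527955 1.747008253121768
[0.444 0.234 0.147] 0.09002832072452338 1.724802761638204
[0.447 0.228 0.168] 0.08110610404713402 1.727251299901531
[0.447 0.228 0.168] 0.08339920604762753 1.7038137870398653
scene foot [0.468 0.143 0.052] rim [0.464 0.148 0.018]
side foot [0.458 0.137 0.052] rim [0.456 0.139 0.018]
```

Call:
servo_tool --moves '[0, 0, 0.01, -0.007, 0.007, 0, 0, 0, 0, 0.01, -0.007, 0.007, -0.03, 0, 0, 0, 0.01, -0.007, 0.007, -0.06, 0, 0, 0, 0.01, -0.007, 0.007, -0.08, 0, 0, 0, 0.01, -0.007, 0.007, -0.09, 0]'

```text
time_s: 6.5
ee_pos: [0.4548, 0.1475, 0.1525]
tool_rot: [3.141, -0.0, -1.757]
wrist_force: [-0.1, -0.4, -3.3]
grip_width: 0.0347
gripper_force: 50.9
```

Call:
servo_tool --moves '[0, 0, 0, 0, 0, -0.004, 0, 0, 0, 0, 0, 0, -0.008, 0, 0, 0, 0, 0, 0, -0.012, 0, 0, 0, 0, 0, 0, -0.016, 0, 0, 0, 0, 0, 0, -0.016, 0]'

```text
time_s: 7.12
ee_pos: [0.455, 0.1475, 0.1468]
tool_rot: [3.141, -0.0, -1.757]
wrist_force: [0.5, -0.5, -3.9]
grip_width: 0.035
gripper_force: 50.9
```

Call:
servo_tool --moves '[0, 0, 0, 0, 0, -0.002, 0, 0, 0, 0, 0, 0, -0.004, 0, 0, 0, 0, 0, 0, -0.005, 0, 0, 0, 0, 0, 0, -0.005, 0, 0, 0, 0, 0, 0, -0.005, 0]'

```text
time_s: 7.75
ee_pos: [0.4555, 0.1476, 0.1462]
tool_rot: [-3.14, 0.001, -1.757]
wrist_force: [-2.9, -0.3, 11.1]
grip_width: 0.0352
gripper_force: 52.1
```

Contact at the expected height (+11 N). Releasing.

Call:
servo_tool --moves '[0, 0, 0, 0, 0, 0.001, 0, 0, 0, 0, 0, 0, 0.001, 0.5, 0, 0, 0, 0, 0, 0.001, 0.8, 0, 0, 0, 0, 0, 0.001, 1, 0, 0, 0, 0, 0, 0.001, 1]'

```text
time_s: 8.38
ee_pos: [0.4551, 0.1475, 0.1452]
tool_rot: [3.142, -0.0, -1.757]
wrist_force: [-0.1, 0.3, 0.3]
grip_width: 0.0853
gripper_force: 0.0
```

Call:
servo_tool --moves '[0, 0, 0, 0, 0, 0, 1, 0, 0, 0, 0, 0, 0.05, 1, 0, 0, 0, 0, 0, 0.12, 1, 0, 0, 0, 0, 0, 0.25, 1, 0, 0, 0, 0, 0, 0.3, 1]'

```text
time_s: 9.0
ee_pos: [0.4558, 0.1476, 0.268]
tool_rot: [-3.138, 0.001, -1.757]
wrist_force: [0.3, 0.5, -0.5]
grip_width: 0.0854
gripper_force: 0.0
```

```bash
python3 - <<'E'
from h import *
print(ctrl.sense()["ee_pos"],ctrl.sense()["grip_width"])
a,b=[eyes.capture(n)[:,:,::-1] for n in("scene","side")]
cv2.imwrite("pics/c3.png",np.hstack([cv2.resize(i[y:y+150,x:x+100],(400,600),interpolation=cv2.INTER_CUBIC) for i,x,y in((a,265,85),(b,230,55))]))
E
```

```text
[0.45575431 0.14760487 0.26799831] 0.08544607358549007
```

View pics/c3.png

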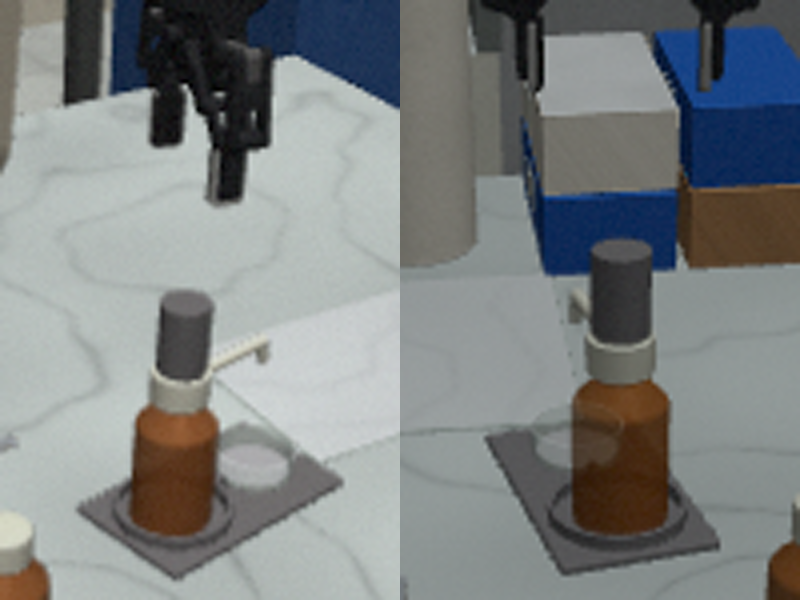

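The bottle stands upright inside the rim: body centre x is 173 against 172 for the rim in the scene view, and 620 against 618 in the side view. Its spout tip sits over the dish, and the gripper is clear.

```bash
python3 -c "
from workcell import workorder
print(workorder.finish_job())"
```

```text
the job is handed in; nothing more can be done
None
```

The amber spout bottle is standing upright and centred in the rim, with its spout pointing at the dish and the gripper clear of it; I handed the job in at about 9 s and no verdict came back.

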